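Put the hardener away and shut the resin store

TASK

Set the small straight-sided bottle down upright on the floor of the open bay of the wooden store, clear of the jar in it, and do not drop it. Then push the sliding hatch along its track until it closes on the black rubber bar at the frame, and keep it pressed against the bar for about a second with a hand force of some 16 newtons (20 at the very most, at any moment; less than 13 does not seat it). Let go, leaving the hatch resting tight against the bar, and leave everything else where it stands.

Things in the scene. Friction and masses are not known exactly. Their poses are not given: they have to be found in the camera images.
- bottle: The straight-sided white screw-cap bottle, 38 mm across, 92 mm tall, 60 to 125 g, standing on the table left of the store. Origin: centre of its underside, z up. Nothing else on the table is as small and plain as this. It can be gripped across any diameter (38 mm).
- chest: The wooden store, fixed to the table, 220 mm (x) by 370 mm (y), sides 115 mm high, the aluminium tracks on its two long sides 133 mm high. Origin: centre of its underside; z up, y along the track, +y towards the frame end (jamb, 130 mm high, from y = 166 to 185 mm). Its open bay is inside: x from -98 to 98, y from -10 to 166 mm, floor at z = 8 mm; part of it lies under the hatch at the start. The -y half has a fixed deck over which the hatch parks.
- jar: Low amber glass jar, 44 mm across, 50 mm tall, 160 g, standing on the bay's floor in its +x half. Origin: centre of its underside. Must stay standing where it is.
- hatch (a joint): Travel of the plywood hatch, m; grows as it opens (towards the chest's -y); starts at 0.150 to 0.168. Hatch 196 mm (x) by 175 mm (y), 10 mm thick, upper face 127 mm above the table. 0 would put its edge at the jamb's face, but it meets the rubber bar earlier, at a reading between 0.004 and 0.024. It slides stiffly (about 4 N, plus 12 N per m/s), has no spring and stays where it is left.
- rib_top (a point): Centre of the top of the hatch's wooden grip rib, a bar 70 mm long (chest x), 14 mm thick (chest y), standing 34 mm above the hatch's upper face; its top is 161 mm above the table. It is at the middle of the hatch, 87.5 mm behind the closing edge. The rib can be pushed on its -y face or pinched across its 14 mm.
- hatch_edge (a point): Middle of the hatch's closing edge (its +y end), the surface that meets the rubber bar. The force on the bar is the push of the hand less the hatch's 4 N of friction. When let go, friction keeps the hatch pressed on the bar with some 4 N, unless it is pulled back by half a millimetre.
- strike: Steel bracket at chest (0, 170, 122) mm on the jamb (origin, axes as the chest's). It carries a black rubber bar 186 mm long (chest x), 14 mm high, 8 mm thick, at hatch height. The bar is adjustable: its face stands anywhere from 4 to 24 mm in front of the jamb's face. This setting is NOT measured: feel for it. The bar gives about 0.1 mm per N; it must feel 9 N or more, never over 16 N.
- spray: Yellow spray can, 52 mm across, 175 mm tall; bystander.
- tallbottle: Large white bottle, 60 mm across, 170 mm tall; bystander.
- stickcup: White cup, 84 mm across, with wooden stirring sticks, 160 mm tall; bystander.
- tub: Empty white plastic tub 120 x 90 x 45 mm; bystander.
- brush: Brush 180 mm long lying on the table; bystander.
- pot: Grey mixing pot, 80 mm across, 60 mm tall; bystander.
- gluebottle: Red glue bottle, 48 mm across, 120 mm tall; bystander.
Not all that is in view belongs to the job. Several things have the shape of the jar; the one meant has the colours described above.

How it is judged:
On the way, in this order (a step that is already met when the one before it is completed fails the run):
1. the bottle stands upright on the bay's floor, let go (x of bottle in the frame of chest between -0.085 and 0.085 m and y of bottle in the frame of chest between 0 and 0.155 m and z of bottle in the frame of chest below 0.014 m and angle between bottle's own z axis and vertical below 0.1 rad and linear speed of bottle below 0.03 m/s and contact force between bottle and the fingers below 0.05 N), for 0.2 s.
2. the hatch is pressed against the rubber bar with at least 9 N (contact force between strike and anything else above 9 N and value of joint hatch below 0.026 m), for 0.3 s.
At the end, for the whole second after the job is handed in: The bottle stands upright (within 0.1 rad), at rest, on the floor of the bay; the hatch is at rest and still rests against the rubber bar (the bar feels more than 0.5 N); the jar still stands within 25 mm of its place (x of bottle in the frame of chest between -0.085 and 0.085 m and y of bottle in the frame of chest between 0 and 0.155 m and z of bottle in the frame of chest below 0.014 m and angle between bottle's own z axis and vertical below 0.1 rad and linear speed of bottle below 0.03 m/s and contact force between strike and anything else above 0.5 N and value of joint hatch below 0.026 m and velocity of joint hatch between -0.005 and 0.005 m/s and angle between jar's own z axis and vertical below 0.2 rad and distance of jar from where it was at the start of the episode below 0.025 m); the robot touches nothing.
It fails at once if the rubber bar is loaded with more than 16 N (a hand force of 20 N) (contact force between strike and anything else above 16 N).
It fails at once if the bottle is dropped into the bay (falls faster than 0.5 m/s inside it) (z of bottle in the frame of chest below 0.08 m and x of bottle in the frame of chest between -0.1 and 0.1 m and y of bottle in the frame of chest between -0.01 and 0.166 m and linear speed of bottle above 0.5 m/s).
It fails at once if the jar in the bay is knocked over or pushed more than 25 mm (angle between jar's own z axis and vertical above 0.3 rad or distance of jar from where it was at the start of the episode above 0.025 m).
It fails at once if a bystander on the table is moved more than 30 mm (distance of any of spray, tallbottle, stickcup, tub, brush, pot, gluebottle from where it was at the start of the episode above 0.03 m).
It also fails if it takes over 72 s, if anything falls off the work surface, if the arm or the gripper's body presses on something with over 40 N, if the wrist force passes 120 N, or if a joint passes its speed limit or range.

ROBOT

A 7-joint arm with a two-finger parallel gripper is mounted at the origin on the work surface. World frame = base frame: x ahead of the robot, y to its left, z up, the work surface at z = 0. Lengths are in m, angles in rad, forces in N, time in s.
With the tool pointing down it reaches from about 0.425 to 0.925 m from the base axis. Payload 6.8 kg.
Tool frame: the origin (TCP) lies midway between the tips of the shut fingers; the grasp point (between the pads) lies r.grip_point_offset behind it (r.grip_point_offset is the distance from the TCP to the grasp point, in m); z points along the fingers, y is the direction in which the jaws open and shut (so a half turn about z gives the same grasp; the last joint's range is limited). The gripper opens to 85 mm and grips with 20 to 120 N. Pads are 22 mm wide; open, the fingers measure 114 mm over their backs; the gripper's body (76 mm by 85 mm) begins 54 mm behind the grasp point. The pads swing forward as they close: fully open they stand 13 mm farther back than shut.
Start: joints at [-1.249, 0.477, 0.022, 1.555, -0.011, 1.109, -0.083], TCP at [0.281, 0.614, 0.231] pointing down, gripper open.
Joint ranges: [-2.96, 2.96], [-0.34, 2.1], [-1.41, 1.46], [0.24, 2.44], [-1.37, 4.51], [0.17, 1.92], [-2.96, 2.96]. Speed limits (rad/s): [2.39, 2.39, 3.14, 3.14, 3.14, 3.14, 3.14].

INTERFACE

Orientations are given as a rotation vector (axis times angle).
In Python, from bench import r gives the robot as it stands. The module is installed in compiled form; this text tells all that it offers.
- The arm moves only by the tool play_rows, never from a script. Its argument "deltas" is a list of rows, each a list of 3 entries, a list of its own where there are three numbers: the finger opening in mm, from 0 to 85.4, then the shift along the tool's x, y, z in mm, then the turn, a rotation vector about the tool's x, y, z in rad. A call has 1 to 8 rows; each row is the pose to reach, as a shift and turn from the pose measured when the call began, along the tool's axes at that moment; what a row does not reach only later rows make up. A row lasts 1/8 s, in which the tool goes at most 62.5 mm and 10.7 degrees, less where a joint would pass 70% of its speed; a pose out of reach is approached as far as the arm can. A call with a gripper value outside its range is refused whole. The fingers move at their own pace and stop on an object; "squeeze" is the grip in N (left out, the last holds). Time passes only in rows, so rows that repeat a pose let the fingers close. It gives the time, the measured TCP pose, the force and the opening at its end, in the units of the state.
- r.get_obs(): the state, without advancing time (a new reading comes with each control period).
- r.grab_frame(name): name is "scene" or "top" or "wrist"; returns (picture, depth): 384x512x3 uint8, red, green, blue; 384x512 float32, m along the optical axis (not along the pixel's ray), 0 where there is no reading.
- r.camera_model(name): a dict with "mtx" (3x3 intrinsics, pixels), "rvec" (rotation vector, rad) and "tvec" (3), from world to camera coordinates, as OpenCV has them; the wrist camera has in their place "T_tool_cam" (4x4, takes a point from camera to tool coordinates, whose origin is the TCP and whose axes are the flange's). Camera axes: x right, y down, z forward; pixel columns grow to the right and rows downward; lengths in m; the calibration is good to about 2 mm. A picture is of the moment at which its call begins: read the wrist's pose just before it. camera_model takes no time and is no camera call.
- r.hand_in(): hands the job in, once; it reports no verdict.
The state is a dict: "clock": time; "joints": joint angles; "qvel": joint speeds; "tau": joint torques, N m; "tcp_pos": TCP position; "orientation": TCP orientation; "contact_force": force on the tool from outside, world axes, zero at the start; "moment": the same for the moment, N m; "grip_width": finger opening in m.
Only numpy, scipy, OpenCV 4.12 (cv2) and the standard library are available. Lean on these libraries where they do the work, as an engineer would, in place of code of your own. Each camera call takes 0.05 s, during which the arm holds its last target. There are 200 camera calls.

## Working session

There is one attempt and no reset: what is moved stays moved. The work goes in short steps, Python scripts to look and compute and a tool call to move; the robot and the scene stay as the last step left them, time stands still between calls to the robot, and variables do not carry over. Pictures are saved under pics/ and viewed, about 8 in all and at most 12, crops included, and the job is handed in when it is done.

Besides the shell and the picture viewer there is one more tool, called after "Request:" in YAML: its name, and indented under it one key for each argument. play_rows: Moves the arm, as the interface text tells. Its arguments: {"type":"object","properties":{"deltas":{"type":"array"},"squeeze":{"type":"number"}},"required":["deltas"]}

```bash
mkdir -p pics; cat > h.py <<'E'
import numpy as np, cv2
from scipy.spatial.transform import Rotation as R
from bench import r
def grab(n):
    o=r.get_obs(); im,d=r.grab_frame(n); m=r.camera_model(n)
    K=np.array(m["mtx"])
    if n=="wrist":
        T=np.eye(4);T[:3,:3]=R.from_rotvec(o["orientation"]).as_matrix();T[:3,3]=o["tcp_pos"]
        Twc=T@np.array(m["T_tool_cam"])
    else:
        T=np.eye(4);T[:3,:3]=R.from_rotvec(np.ravel(m["rvec"])).as_matrix();T[:3,3]=np.ravel(m["tvec"])
        Twc=np.linalg.inv(T)
    v,u=np.indices(d.shape); P=np.stack([(u-K[0,2])/K[0,0]*d,(v-K[1,2])/K[1,1]*d,d],-1)
    W=P@Twc[:3,:3].T+Twc[:3,3]; W[d==0]=np.nan
    return im,d,W,K,Twc
def save(n,im): cv2.imwrite("pics/"+n+".png",cv2.cvtColor(im,cv2.COLOR_RGB2BGR))
E
python3 - <<'E'
from h import *
a,_,W,_,T=grab("top"); np.save("top.npy",W); np.save("topim.npy",a)
b,_,W2,_,T2=grab("scene"); np.save("scene.npy",W2)
save("top",cv2.resize(a,(800,600))); save("scene",cv2.resize(b,(800,600)))
print(T,T2,r.get_obs(),r.grip_point_offset)
E
```

```text
[[ 0.01537554 -0.98667636  0.16196715  0.41769728]
 [-0.99982059 -0.0169638  -0.00842766  0.0155186 ]
 [ 0.01106295 -0.16180852 -0.98676016  1.15467243]
 [ 0.          0.          0.          1.        ]] [[ 0.13698435  0.54448199 -0.82751112  1.52949848]
 [ 0.99054507 -0.06899623  0.1185748  -0.14479649]
 [ 0.00746669 -0.83592995 -0.54878536  0.75827686]
 [ 0.          0.          0.          1.        ]] {'clock': 0.1, 'joints': array([-1.24912968,  0.47773615,  0.02233115,  1.55631505, -0.01150947,
        1.10935846, -0.08312246]), 'qvel': array([ 0.00043545, -0.00294333, -0.00022035, -0.00405169, -0.00016229,
        0.00042597, -0.00042994]), 'tau': array([ 4.14787602e-03, -5.97762036e+01,  1.61356017e+00, -2.81952775e+01,
        1.28882317e-02,  5.01386632e-03,  2.33051389e-05]), 'tcp_pos': array([0.28102231, 0.61313001, 0.23042604]), 'orientation': array([-6.69832534e-01, -3.06909398e+00,  2.62337917e-03]), 'contact_force': array([-0.05538468,  0.6242815 ,  0.70281256]), 'moment': array([ 0.00114143, -0.01642143,  0.00762575]), 'grip_width': 0.08540244727161417} 0.0187
```

View pics/top.png

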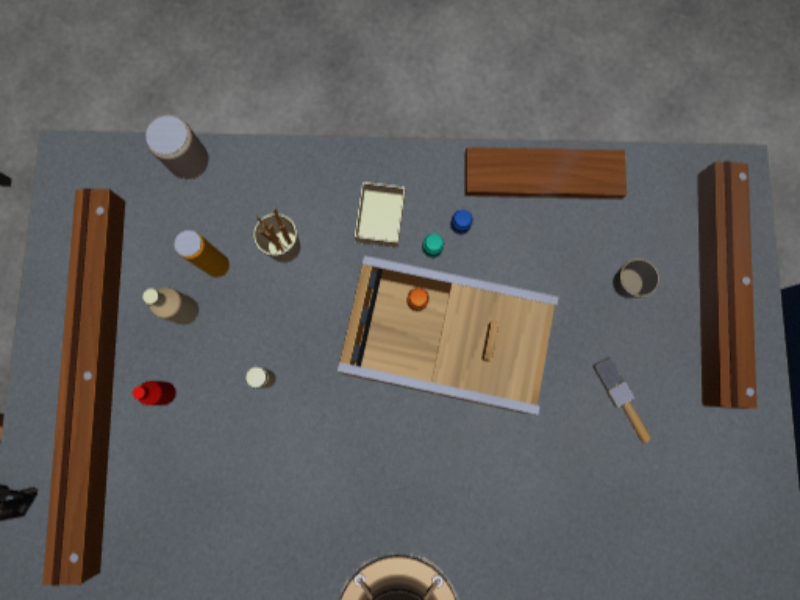

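View pics/scene.png

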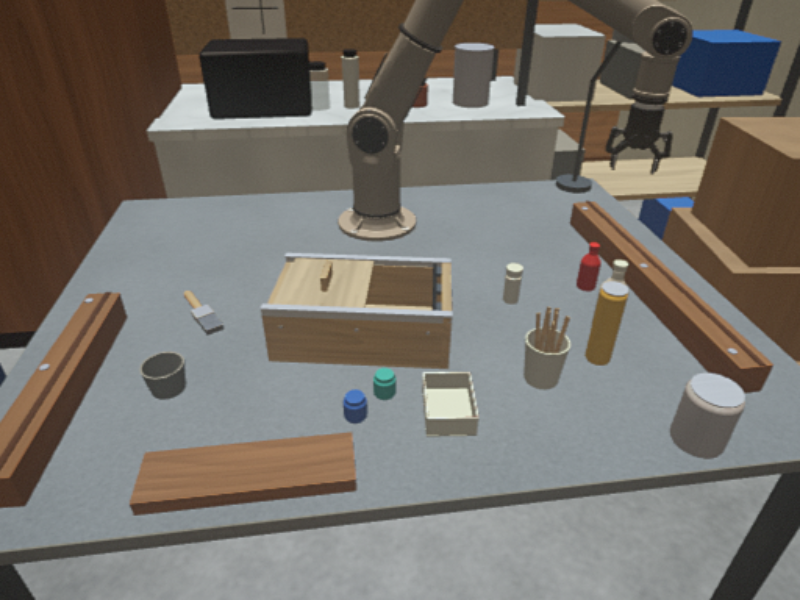

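The top view shows the bottle at (257,377), the jar at (418,298) in the far half of the bay, the hatch rib at (490,340), and the frame and rubber bar at the chest's left end (world +y). Next I measure these.

```bash
python3 - <<'E'
from h import *
W=np.load("top.npy"); V=np.load("scene.npy")
A=W.reshape(-1,3); B=V.reshape(-1,3)
def sel(P,x0,x1,y0,y1,z0,z1): 
    m=(P[:,0]>x0)&(P[:,0]<x1)&(P[:,1]>y0)&(P[:,1]<y1)&(P[:,2]>z0)&(P[:,2]<z1); return P[m]
print("table z",np.nanmedian(W[300:330,250:300,2]))
for (u,v) in [(257,377),(418,298),(490,340),(365,262),(556,300),(342,369),(538,408)]:
    print(u,v,W[int(v*.64),int(u*.64)].round(4))
b=W[241,164]
for P,n in((A,"top"),(B,"scene")):
    s=sel(P,b[0]-.04,b[0]+.04,b[1]-.04,b[1]+.04,.083,.1)
    print(n,"bottle top",len(s),s.mean(0),(s.min(0)+s.max(0))/2,np.ptp(s,0))
    s=sel(P,.3,.75,-.35,.15,.1295,.14); box=cv2.minAreaRect(s[:,:2].astype(np.float32)); print(n,"tracks",len(s),box,cv2.boxPoints(box), np.median(s[:,2]))
    s=sel(P,.3,.75,-.35,.15,.15,.17); print(n,"rib",len(s),s.mean(0),cv2.minAreaRect(s[:,:2].astype(np.float32)))
j=W[int(298*.64),int(418*.64)]
s=sel(A,j[0]-.035,j[0]+.035,j[1]-.035,j[1]+.035,.04,.075); print("jar",len(s),s.mean(0),(s.min(0)+s.max(0))/2,np.ptp(s,0))
E
```

```text
table z 0.0005630564151469786
257 377 [0.4539 0.2729 0.0932]
418 298 [ 0.6173 -0.0291  0.0594]
490 340 [ 0.5244 -0.1538  0.1621]
365 262 [0.6703 0.0741 0.1338]
556 300 [ 0.6024 -0.2817  0.1328]
342 369 [0.469  0.1114 0.1334]
538 408 [ 0.4048 -0.2437  0.1372]
top bottle top 139 [0.4531099  0.27417355 0.09240751] [0.45406599 0.27512153 0.09077926] [0.03538547 0.03772365 0.01416328]
top tracks 2743 ((0.5366986989974976, -0.08438575267791748), (0.3704494535923004, 0.22046789526939392), 78.692138671875) [[ 0.39228565 -0.24440011]
 [ 0.6084737  -0.2876296 ]
 [ 0.68111175  0.07562861]
 [ 0.46492368  0.1188581 ]] 0.1322830041315468
top rib 139 [ 0.521469   -0.15589434  0.16106314] ((0.5218315124511719, -0.15652412176132202), (0.014296846464276314, 0.0690845251083374), 78.82666778564453)
scene bottle top 60 [0.45808571 0.27412354 0.08958103] [0.4571638  0.27452143 0.0884559 ] [0.03502069 0.03530636 0.01001976]
scene tracks 831 ((0.5365521907806396, -0.08372987806797028), (0.37000787258148193, 0.22761709988117218), 78.52692413330078) [[ 0.3882191  -0.24239975]
 [ 0.611288   -0.2876745 ]
 [ 0.68488526  0.07494   ]
 [ 0.46181637  0.12021473]] 0.1316776296358706
scene rib 69 [ 0.52852587 -0.1562305   0.15790436] ((0.5238258242607117, -0.1561693400144577), (0.01455419696867466, 0.07187812775373459), 78.9278335571289)
jar 192 [ 0.62212885 -0.03080466  0.05637076] [ 0.62355055 -0.03348165  0.05828761] [0.05720176 0.06003232 0.03323607]
```

```bash
cat >> h.py <<'E'
C=np.array([.5367,-.0844]); ey=np.array([.196,.9806]); ex=np.array([.9806,-.196])
Rt=np.array([[-ex[0],ey[0],0],[-ex[1],ey[1],0],[0,0,-1]])
def ch(x,y,z): return np.r_[C+x*ex+y*ey,z]
def to(*ps):
    o=r.get_obs(); M=R.from_rotvec(o["orientation"]).as_matrix()
    for p in ps: print("shift mm",((np.array(p)-o["tcp_pos"])@M*1e3).round(1),"turn",R.from_matrix(M.T@Rt).as_rotvec().round(4))
E
python3 -c "
from h import *
to((.4545,.2745,.23),(.4545,.2745,.15),(.4545,.2745,.042))"
```

```text
shift mm [-298.8 -235.6    0.9] turn [-1.700e-03 -1.000e-04 -2.325e-01]
shift mm [-298.8 -235.4   80.9] turn [-1.700e-03 -1.000e-04 -2.325e-01]
shift mm [-298.8 -235.2  188.9] turn [-1.700e-03 -1.000e-04 -2.325e-01]
```

Request:
play_rows:
  deltas:
    - [85, [-50, -39, 0], [0, 0, -0.05]]
    - [85, [-100, -78, 0], [0, 0, -0.1]]
    - [85, [-150, -118, 0], [0, 0, -0.15]]
    - [85, [-200, -157, 0], [0, 0, -0.2]]
    - [85, [-250, -196, 0], [0, 0, -0.2325]]
    - [85, [-299, -235.5, 0], [0, 0, -0.2325]]
    - [85, [-299, -235.5, 10], [0, 0, -0.2325]]
    - [85, [-299, -235.5, 20], [0, 0, -0.2325]]

```text
clock: 1.1
tcp_pos: [0.4546, 0.2743, 0.2102]
orientation: [-0.311, -3.125, 0.002]
contact_force: [-1.1, 0.0, 0.4]
grip_width: 0.0848
```

```bash
python3 -c "
from h import *
a,_,W,K,T=grab('wrist'); save('w1',a)
M=W[...,2]; m=(M>.08)&(M<.1)&(abs(W[...,0]-.4545)<.04)&(abs(W[...,1]-.2745)<.04)
s=W[m]; print(len(s),s.mean(0) if len(s) else 0,(s.min(0)+s.max(0))/2,np.ptp(s,0))
to((.4545,.2745,.12),(.4545,.2745,.042))"
```

```text
1502 [0.45150222 0.27683117 0.0913287 ] [0.45276932 0.27679721 0.08691574] [0.03756683 0.03731085 0.01351675]
shift mm [-1.5  0.  88.7] turn [-0.0031 -0.0025  0.0013]
shift mm [ -1.7   0.3 166.7] turn [-0.0031 -0.0025  0.0013]
```

View pics/w1.png

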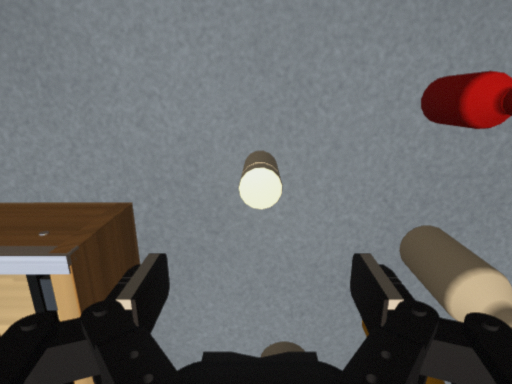

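Bottle seen at (260,185), between the jaws, and nothing stands in the fingers' way. Descend and grip.

Request:
play_rows:
  deltas:
    - [85, [0, 0.5, 30], [-0.003, -0.0025, 0.001]]
    - [85, [0, 1, 60], [-0.003, -0.0025, 0.001]]
    - [85, [0, 1, 90], [-0.003, -0.0025, 0.001]]
    - [85, [0, 1, 120], [-0.003, -0.0025, 0.001]]
    - [85, [0, 1, 145], [-0.003, -0.0025, 0.001]]
    - [85, [0, 1, 160], [-0.003, -0.0025, 0.001]]
    - [85, [0, 1, 166], [-0.003, -0.0025, 0.001]]
    - [85, [0, 1, 166], [-0.003, -0.0025, 0.001]]
  squeeze: 30

```text
clock: 2.15
tcp_pos: [0.4529, 0.2761, 0.0428]
orientation: [0.308, 3.126, 0.0]
contact_force: [0.1, -0.4, -0.1]
grip_width: 0.085
```

Request:
play_rows:
  deltas:
    - [50, [0, 0, 0], [0, 0, 0]]
    - [40, [0, 0, 0], [0, 0, 0]]
    - [30, [0, 0, 0], [0, 0, 0]]
    - [30, [0, 0, 0], [0, 0, 0]]
    - [30, [0, 0, 0], [0, 0, 0]]
    - [30, [0, 0, 0], [0, 0, 0]]
  squeeze: 30

```text
clock: 2.9
tcp_pos: [0.4533, 0.2762, 0.0433]
orientation: [0.308, 3.126, 0.001]
contact_force: [-1.0, -0.5, 5.1]
grip_width: 0.0373
```

Request:
play_rows:
  deltas:
    - [30, [0, 0, -5], [0, 0, 0]]
    - [30, [0, 0, -15], [0, 0, 0]]
    - [30, [0, 0, -40], [0, 0, 0]]
    - [30, [0, 0, -70], [0, 0, 0]]
    - [30, [0, 0, -100], [0, 0, 0]]
    - [30, [0, 0, -130], [0, 0, 0]]
    - [30, [0, 0, -150], [0, 0, 0]]
    - [30, [0, 0, -150], [0, 0, 0]]

```text
clock: 3.9
tcp_pos: [0.454, 0.2767, 0.1951]
orientation: [0.308, 3.123, 0.005]
contact_force: [-0.3, 0.8, -1.4]
grip_width: 0.0373
```

```bash
python3 -c "
from h import *
o=r.get_obs(); print(o['contact_force'],o['tcp_pos'])
a,_,W,_,_=grab('top'); 
s=W[90:280,200:370].reshape(-1,3); 
p=(s-np.r_[C,0]); c=np.stack([p[:,:2]@ex,p[:,:2]@ey,s[:,2]],-1)
j=c[(c[:,0]>.03)&(c[:,0]<.095)&(c[:,1]>.03)&(c[:,1]<.12)&(c[:,2]>.035)&(c[:,2]<.075)]; print('jar',j.mean(0),j.min(0),j.max(0))
to(ch(-.03,.078,.195),ch(-.03,.078,.1),ch(-.03,.078,.051))
save('t2',cv2.resize(a[100:300,120:390],(800,593)))"
```

```text
[-0.26709398  0.75466464 -1.35243968] [0.4539786  0.27670762 0.19511749]
jar [0.06558054 0.06908118 0.05495697] [0.04636049 0.04785583 0.03651778] [0.08978583 0.08974133 0.06499474]
shift mm [-122.3 -259.4   -1.5] turn [0.0016 0.0013 0.0008]
shift mm [-122.2 -259.5   93.5] turn [0.0016 0.0013 0.0008]
shift mm [-122.1 -259.6  142.5] turn [0.0016 0.0013 0.0008]
```

View pics/t2.png

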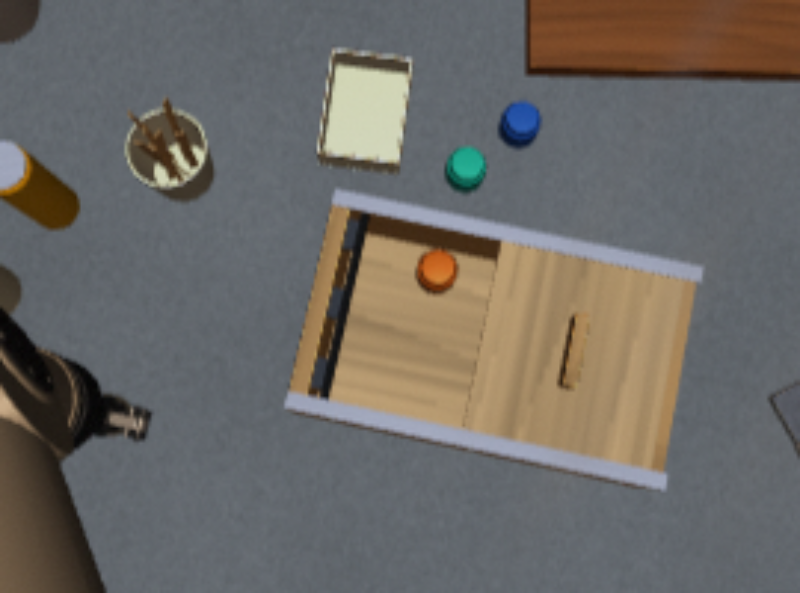

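The bottle is held. The bay is open with the jar at chest (0.068, 0.068), and the rubber bar shows as the dark strip at the frame. Now carry the bottle over.

Request:
play_rows:
  deltas:
    - [30, [-10, -20, -5], [0.001, 0.001, 0]]
    - [30, [-27, -57, -5], [0.001, 0.001, 0]]
    - [30, [-46, -97, -5], [0.001, 0.001, 0]]
    - [30, [-65, -137, -5], [0.001, 0.001, 0]]
    - [30, [-84, -178, -5], [0.001, 0.001, 0]]
    - [30, [-103, -218, -5], [0.001, 0.001, 0]]
    - [30, [-116, -247, -5], [0.001, 0.001, 0]]
    - [30, [-122, -259, -3], [0.001, 0.001, 0]]

```text
clock: 4.95
tcp_pos: [0.5218, -0.0037, 0.1954]
orientation: [-0.313, -3.125, 0.001]
contact_force: [0.1, -0.2, -2.2]
grip_width: 0.0378
```

Request:
play_rows:
  deltas:
    - [30, [0, 0, 10], [0, 0, 0]]
    - [30, [0, 0, 30], [0, 0, 0]]
    - [30, [0, 0, 50], [0, 0, 0]]
    - [30, [0, 0, 70], [0, 0, 0]]
    - [30, [0, 0, 90], [0, 0, 0]]
    - [30, [0, 0, 105], [0, 0, 0]]
    - [30, [0, 0, 115], [0, 0, 0]]
    - [30, [0, 0, 120], [0, 0, 0]]

```text
clock: 5.95
tcp_pos: [0.5215, -0.0033, 0.0749]
orientation: [-0.312, -3.124, 0.001]
contact_force: [0.1, 0.2, -0.3]
grip_width: 0.0376
```

```bash
python3 -c "
from h import *
o=r.get_obs(); print(o['contact_force'],o['tcp_pos'])
to(ch(-.03,.078,.0525),ch(-.03,.078,.051))"
```

```text
[ 0.10399669  0.15477363 -0.2534869 ] [ 0.52149609 -0.00327971  0.07487671]
shift mm [-0.8  1.4 22.4] turn [-0.0005 -0.0017 -0.0016]
shift mm [-0.8  1.4 23.9] turn [-0.0005 -0.0017 -0.0016]
```

Request:
play_rows:
  deltas:
    - [30, [0, 1, 5], [0, 0, 0]]
    - [30, [0, 1, 10], [0, 0, 0]]
    - [30, [0, 1, 14], [0, 0, 0]]
    - [30, [0, 1, 17], [0, 0, 0]]
    - [30, [0, 1, 19], [0, 0, 0]]
    - [30, [0, 1, 21], [0, 0, 0]]
    - [30, [0, 1, 22], [0, 0, 0]]
    - [30, [0, 1, 22], [0, 0, 0]]

```text
clock: 6.95
tcp_pos: [0.5216, -0.0023, 0.0528]
orientation: [-0.312, -3.124, 0.001]
contact_force: [-0.3, -1.0, -0.1]
grip_width: 0.0374
```

Request:
play_rows:
  deltas:
    - [30, [0, 0, 0.5], [0, 0, 0]]
    - [30, [0, 0, 1], [0, 0, 0]]
    - [30, [0, 0, 1], [0, 0, 0]]

```text
clock: 7.32
tcp_pos: [0.5216, -0.0023, 0.0518]
orientation: [-0.312, -3.124, 0.001]
contact_force: [-0.1, -0.8, -1.4]
grip_width: 0.0373
```

Request:
play_rows:
  deltas:
    - [30, [0, 0, 0.5], [0, 0, 0]]
    - [30, [0, 0, 1], [0, 0, 0]]
    - [30, [0, 0, 1], [0, 0, 0]]

```text
clock: 7.7
tcp_pos: [0.5218, -0.0024, 0.0513]
orientation: [-0.312, -3.124, 0.0]
contact_force: [-1.6, -0.5, 5.4]
grip_width: 0.0371
```

Floor contact at 5 N. Release and retreat.

Request:
play_rows:
  deltas:
    - [42, [0, 0, 0], [0, 0, 0]]
    - [46, [0, 0, 0], [0, 0, 0]]
    - [52, [0, 0, 0], [0, 0, 0]]
    - [58, [0, 0, 0], [0, 0, 0]]
    - [58, [0, 0, 0], [0, 0, 0]]
    - [58, [0, 0, 0], [0, 0, 0]]

```text
clock: 8.45
tcp_pos: [0.5218, -0.0024, 0.0514]
orientation: [-0.312, -3.124, 0.0]
contact_force: [0.5, -0.1, 0.1]
grip_width: 0.0581
```

Request:
play_rows:
  deltas:
    - [58, [0, 0, -10], [0, 0, 0]]
    - [58, [0, 0, -25], [0, 0, 0]]
    - [58, [0, 0, -50], [0, 0, 0]]
    - [58, [0, 0, -80], [0, 0, 0]]
    - [58, [0, 0, -110], [0, 0, 0]]
    - [58, [0, 0, -140], [0, 0, 0]]
    - [40, [0, 0, -160], [0, 0, 0]]
    - [20, [0, 0, -165], [0, 0, 0]]

```text
clock: 9.45
tcp_pos: [0.5229, -0.0024, 0.2186]
orientation: [0.312, 3.124, 0.001]
contact_force: [0.2, 0.1, -0.3]
grip_width: 0.0231
```

```bash
python3 -c "
from h import *
o=r.get_obs(); print(o['contact_force'],o['tcp_pos'])
b,_,W,_,_=grab('wrist'); save('w3',b)
p=W.reshape(-1,3)-np.r_[C,0]; c=np.stack([p[:,:2]@ex,p[:,:2]@ey,p[:,2]],-1)
def f(n,x0,x1,y0,y1,z0,z1):
  q=c[(c[:,0]>x0)&(c[:,0]<x1)&(c[:,1]>y0)&(c[:,1]<y1)&(c[:,2]>z0)&(c[:,2]<z1)]; print(n,len(q),q.mean(0) if len(q) else 0,q.min(0) if len(q) else 0,q.max(0) if len(q) else 0)
f('bottle',-.08,.02,.03,.13,.09,.106); f('rib',-.06,.06,-.12,-.03,.15,.17)
to(ch(0,-.125,.215),ch(0,-.125,.138))"
```

```text
[ 0.15274674  0.13597309 -0.33799021] [ 0.52292616 -0.00239596  0.21860454]
bottle 1485 [-0.03260675  0.07809677  0.09936902] [-0.04998569  0.05975574  0.09032445] [-0.01273089  0.09616633  0.10159031]
rib 2621 [-0.00302348 -0.06985106  0.15877636] [-0.03542208 -0.07954286  0.15001685] [ 0.03451011 -0.06446963  0.16288305]
shift mm [ -30.2 -202.6    3. ] turn [ 0.0008  0.0011 -0.0019]
shift mm [ -30.1 -202.7   80. ] turn [ 0.0008  0.0011 -0.0019]
```

View pics/w3.png

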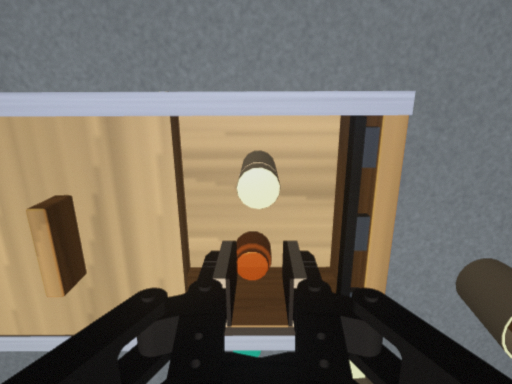

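The bottle stands upright at (258,185), the jar is untouched at (253,260), and the rib is at (55,245). Next I put the shut fingers behind the rib.

Request:
play_rows:
  deltas:
    - [0, [-3, -20, 0], [0, 0, 0]]
    - [0, [-9, -60, 0], [0, 0, 0]]
    - [0, [-15, -100, 0], [0, 0, 0]]
    - [0, [-21, -140, 0], [0, 0, 0]]
    - [0, [-27, -180, 0], [0, 0, 0]]
    - [0, [-30, -203, 0], [0, 0, 0]]
    - [0, [-30, -203, 0], [0, 0, 0]]

```text
clock: 10.38
tcp_pos: [0.5108, -0.2091, 0.2173]
orientation: [-0.318, -3.125, -0.0]
contact_force: [-0.2, 0.3, 0.3]
grip_width: -0.0
```

Request:
play_rows:
  deltas:
    - [0, [0, 0, 15], [0, 0, 0]]
    - [0, [0, 0, 35], [0, 0, 0]]
    - [0, [0, 0, 55], [0, 0, 0]]
    - [0, [0, 0, 70], [0, 0, 0]]
    - [0, [0, 0, 76], [0, 0, 0]]
    - [0, [0, 0, 76], [0, 0, 0]]

```text
clock: 11.12
tcp_pos: [0.5107, -0.2088, 0.141]
orientation: [-0.318, -3.124, -0.0]
contact_force: [-1.1, -0.3, -0.0]
grip_width: -0.0002
```

```bash
python3 -c "
from h import *
o=r.get_obs(); print(o['contact_force'],o['tcp_pos'],(o['tcp_pos'][:2]-C)@ey,(o['tcp_pos'][:2]-C)@ex)
to(ch(0,-.1,.14),ch(0,.03,.14))"
```

```text
[-1.05091478 -0.2743296  -0.01385794] [ 0.51070435 -0.20878609  0.14095354] -0.1270681451550323 -0.0011116625320855
shift mm [-1.  27.1  1. ] turn [ 0.0001 -0.001  -0.0053]
shift mm [ -0.3 157.1   1. ] turn [ 0.0001 -0.001  -0.0053]
```

Request:
play_rows:
  deltas:
    - [0, [0, 10, 0], [0, 0, -0.005]]
    - [0, [0, 20, 0], [0, 0, -0.005]]
    - [0, [0, 25, 0], [0, 0, -0.005]]
    - [0, [0, 28, 0], [0, 0, -0.005]]
    - [0, [0, 31, 0], [0, 0, -0.005]]
    - [0, [0, 34, 0], [0, 0, -0.005]]
    - [0, [0, 38, 0], [0, 0, -0.005]]
    - [0, [0, 42, 0], [0, 0, -0.005]]

```text
clock: 12.12
tcp_pos: [0.5189, -0.1684, 0.141]
orientation: [-0.312, -3.125, 0.001]
contact_force: [-0.4, -4.6, 0.6]
grip_width: 0.0
```

Request:
play_rows:
  deltas:
    - [0, [0, 5, 0], [0, 0, 0]]
    - [0, [0, 12, 0], [0, 0, 0]]
    - [0, [0, 20, 0], [0, 0, 0]]
    - [0, [0, 28, 0], [0, 0, 0]]
    - [0, [0, 36, 0], [0, 0, 0]]
    - [0, [0, 44, 0], [0, 0, 0]]
    - [0, [0, 48, 0], [0, 0, 0]]
    - [0, [0, 50, 0], [0, 0, 0]]

```text
clock: 13.12
tcp_pos: [0.5288, -0.1189, 0.1409]
orientation: [-0.311, -3.125, 0.001]
contact_force: [-1.8, -4.3, 1.8]
grip_width: 0.0001
```

```bash
python3 -c "
from h import *
o=r.get_obs(); print(o['contact_force'],o['contact_force'][:2]@ey,o['tcp_pos'],(o['tcp_pos'][:2]-C)@ey,(o['tcp_pos'][:2]-C)@ex)
a,_,W,_,_=grab('top')
p=W.reshape(-1,3)-np.r_[C,0]; c=np.stack([p[:,:2]@ex,p[:,:2]@ey,p[:,2]],-1)
q=c[(abs(c[:,0])<.08)&(c[:,1]>0)&(c[:,1]<.17)&(c[:,2]>.122)&(c[:,2]<.13)]; print('hatch zone y hist',np.histogram(q[:,1],np.arange(0,.172,.004)))
save('t4',cv2.resize(a[130:300,180:400],(800,618))[:600])"
```

```text
[-1.8464422  -4.26908664  1.8451691 ] -4.548169027697126 [ 0.52876773 -0.11891269  0.14094198] -0.035397868722288554 -0.0010138979077417764
hatch zone y hist (array([52, 51, 51, 51, 54, 62, 61, 61, 65, 63, 57, 67, 65, 64, 67, 60, 64,
       65, 13,  0,  0,  0,  0,  0,  0,  0,  0,  0,  0,  0,  0,  0,  0,  0,
        0,  0, 24, 41, 32, 36, 34, 45]), array([0.   , 0.004, 0.008, 0.012, 0.016, 0.02 , 0.024, 0.028, 0.032,
       0.036, 0.04 , 0.044, 0.048, 0.052, 0.056, 0.06 , 0.064, 0.068,
       0.072, 0.076, 0.08 , 0.084, 0.088, 0.092, 0.096, 0.1  , 0.104,
       0.108, 0.112, 0.116, 0.12 , 0.124, 0.128, 0.132, 0.136, 0.14 ,
       0.144, 0.148, 0.152, 0.156, 0.16 , 0.164, 0.168]))
```

View pics/t4.png

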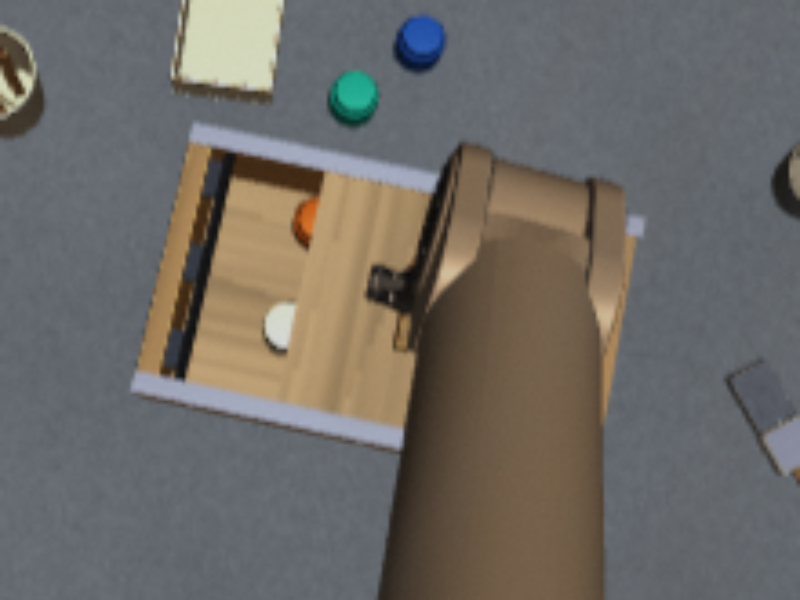

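The hatch edge is at about y=0.074 and the bar face at about 0.144, so roughly 70 mm remain. The push reads about 4.5 N, which is friction. Push 58 mm, slowing towards the end.

Request:
play_rows:
  deltas:
    - [0, [0, 5, 0], [0, 0, 0]]
    - [0, [0, 13, 0], [0, 0, 0]]
    - [0, [0, 22, 0], [0, 0, 0]]
    - [0, [0, 31, 0], [0, 0, 0]]
    - [0, [0, 40, 0], [0, 0, 0]]
    - [0, [0, 48, 0], [0, 0, 0]]
    - [0, [0, 54, 0], [0, 0, 0]]
    - [0, [0, 58, 0], [0, 0, 0]]

```text
clock: 14.18
tcp_pos: [0.5402, -0.0614, 0.1409]
orientation: [-0.31, -3.125, 0.0]
contact_force: [-2.6, -4.0, 3.8]
grip_width: 0.0
```

```bash
cat > f.py <<'E'
from h import *
o=r.get_obs(); print('F',(o['contact_force'][:2]@ey).round(2),'y',((o['tcp_pos'][:2]-C)@ey*1e3).round(2),'x',((o['tcp_pos'][:2]-C)@ex*1e3).round(2),o['clock'])
E
python3 f.py
```

```text
F -4.47 y 23.19 x -1.11 14.175
```

Request:
play_rows:
  deltas:
    - [0, [0, 1, 0], [0, 0, 0]]
    - [0, [0, 1.5, 0], [0, 0, 0]]
    - [0, [0, 2, 0], [0, 0, 0]]
    - [0, [0, 2.5, 0], [0, 0, 0]]
    - [0, [0, 3, 0], [0, 0, 0]]
    - [0, [0, 3, 0], [0, 0, 0]]

```text
clock: 14.92
tcp_pos: [0.5407, -0.0585, 0.1409]
orientation: [-0.31, -3.125, 0.0]
contact_force: [-2.5, -3.7, 2.3]
grip_width: -0.0002
```

```bash
python3 f.py
```

```text
F -4.09 y 26.24 x -1.13 14.925
```

Request:
play_rows:
  deltas:
    - [0, [0, 0.5, 0], [0, 0, 0]]
    - [0, [0, 1, 0], [0, 0, 0]]
    - [0, [0, 1.5, 0], [0, 0, 0]]
    - [0, [0, 2, 0], [0, 0, 0]]
    - [0, [0, 2.5, 0], [0, 0, 0]]

```text
clock: 15.55
tcp_pos: [0.5412, -0.056, 0.1409]
orientation: [-0.31, -3.125, 0.0]
contact_force: [-2.2, -3.4, 2.7]
grip_width: -0.0
```

Request:
play_rows:
  deltas:
    - [0, [0, 0.4, 0], [0, 0, 0]]
    - [0, [0, 0.8, 0], [0, 0, 0]]
    - [0, [0, 1.2, 0], [0, 0, 0]]

```text
clock: 15.92
tcp_pos: [0.5415, -0.0548, 0.1409]
orientation: [-0.31, -3.125, 0.0]
contact_force: [-2.6, -3.6, 3.1]
grip_width: 0.0
```

```bash
python3 f.py
```

```text
F -4.0 y 30.0 x -1.11 15.925
```

Request:
play_rows:
  deltas:
    - [0, [0, 0.4, 0], [0, 0, 0]]
    - [0, [0, 0.8, 0], [0, 0, 0]]
    - [0, [0, 1.0, 0], [0, 0, 0]]

```text
clock: 16.3
tcp_pos: [0.5417, -0.0537, 0.1409]
orientation: [-0.31, -3.124, 0.0]
contact_force: [-2.3, -3.9, 2.1]
grip_width: 0.0001
```

Request:
play_rows:
  deltas:
    - [0, [0, 0.4, 0], [0, 0, 0]]
    - [0, [0, 0.8, 0], [0, 0, 0]]
    - [0, [0, 0.8, 0], [0, 0, 0]]

```text
clock: 16.68
tcp_pos: [0.5419, -0.0529, 0.1409]
orientation: [-0.31, -3.125, 0.0]
contact_force: [-1.3, -4.1, 2.9]
grip_width: 0.0001
```

Request:
play_rows:
  deltas:
    - [0, [0, 0.4, 0], [0, 0, 0]]
    - [0, [0, 0.8, 0], [0, 0, 0]]
    - [0, [0, 0.8, 0], [0, 0, 0]]

```text
clock: 17.05
tcp_pos: [0.5421, -0.052, 0.1409]
orientation: [-0.31, -3.125, -0.0]
contact_force: [-2.6, -3.6, 3.2]
grip_width: 0.0002
```

Request:
play_rows:
  deltas:
    - [0, [0, 0.4, 0], [0, 0, 0]]
    - [0, [0, 0.6, 0], [0, 0, 0]]
    - [0, [0, 0.6, 0], [0, 0, 0]]

```text
clock: 17.42
tcp_pos: [0.5422, -0.0514, 0.1409]
orientation: [-0.31, -3.125, -0.0]
contact_force: [-1.8, -3.1, 2.7]
grip_width: 0.0001
```

Request:
play_rows:
  deltas:
    - [0, [0, 0.3, 0], [0, 0, 0]]
    - [0, [0, 0.6, 0], [0, 0, 0]]
    - [0, [0, 0.6, 0], [0, 0, 0]]

```text
clock: 17.8
tcp_pos: [0.5423, -0.0507, 0.1409]
orientation: [-0.31, -3.125, -0.0]
contact_force: [-1.4, -4.2, 2.4]
grip_width: 0.0
```

Request:
play_rows:
  deltas:
    - [0, [0, 0.3, 0], [0, 0, 0]]
    - [0, [0, 0.6, 0], [0, 0, 0]]
    - [0, [0, 0.6, 0], [0, 0, 0]]

```text
clock: 18.18
tcp_pos: [0.5424, -0.05, 0.1409]
orientation: [-0.31, -3.125, -0.0]
contact_force: [-2.6, -3.7, 2.7]
grip_width: 0.0002
```

Request:
play_rows:
  deltas:
    - [0, [0, 0.3, 0], [0, 0, 0]]
    - [0, [0, 0.6, 0], [0, 0, 0]]
    - [0, [0, 0.6, 0], [0, 0, 0]]

```text
clock: 18.55
tcp_pos: [0.5425, -0.0494, 0.1409]
orientation: [-0.31, -3.125, -0.0]
contact_force: [-1.7, -3.7, 3.9]
grip_width: -0.0003
```

Request:
play_rows:
  deltas:
    - [0, [0, 0.3, 0], [0, 0, 0]]
    - [0, [0, 0.6, 0], [0, 0, 0]]
    - [0, [0, 0.6, 0], [0, 0, 0]]

```text
clock: 18.92
tcp_pos: [0.5427, -0.0488, 0.1409]
orientation: [-0.31, -3.125, -0.0]
contact_force: [-2.0, -3.4, 1.9]
grip_width: -0.0004
```

Request:
play_rows:
  deltas:
    - [0, [0, 0.3, 0], [0, 0, 0]]
    - [0, [0, 0.6, 0], [0, 0, 0]]
    - [0, [0, 0.7, 0], [0, 0, 0]]

```text
clock: 19.3
tcp_pos: [0.5428, -0.0481, 0.1409]
orientation: [-0.31, -3.125, -0.0]
contact_force: [-2.8, -3.8, 2.6]
grip_width: 0.0
```

Request:
play_rows:
  deltas:
    - [0, [0, 0.3, 0], [0, 0, 0]]
    - [0, [0, 0.6, 0], [0, 0, 0]]
    - [0, [0, 0.6, 0], [0, 0, 0]]

```text
clock: 19.68
tcp_pos: [0.543, -0.0474, 0.1409]
orientation: [-0.309, -3.125, -0.0]
contact_force: [-2.9, -3.5, 3.3]
grip_width: -0.0001
```

```bash
python3 f.py; python3 -c "
from h import *
a,_,W,_,_=grab('top')
p=W.reshape(-1,3)-np.r_[C,0]; c=np.stack([p[:,:2]@ex,p[:,:2]@ey,p[:,2]],-1)
q=c[(abs(c[:,0])<.085)&(c[:,1]>.12)&(c[:,1]<.175)]
for lo in np.arange(.12,.175,.002):
  k=q[(q[:,1]>=lo)&(q[:,1]<lo+.002)]; print(round(lo*1e3),len(k),np.percentile(k[:,2],[10,50,90]).round(3) if len(k) else '')
save('t5',cv2.resize(a[140:260,190:350],(800,600),interpolation=cv2.INTER_CUBIC))"
```

```text
F -4.0 y 37.55 x -1.08 19.675
120 40 [0.125 0.128 0.13 ]
122 42 [0.126 0.128 0.131]
124 35 [0.126 0.128 0.13 ]
126 41 [0.125 0.128 0.132]
128 41 [0.126 0.127 0.13 ]
130 40 [0.125 0.128 0.131]
132 42 [0.125 0.128 0.13 ]
134 41 [0.125 0.128 0.132]
136 41 [0.127 0.128 0.131]
138 37 [0.126 0.128 0.13 ]
140 44 [0.125 0.128 0.131]
142 39 [0.126 0.128 0.131]
144 35 [0.125 0.128 0.13 ]
146 47 [0.119 0.13  0.132]
148 39 [0.128 0.13  0.132]
150 40 [0.127 0.13  0.133]
152 43 [0.129 0.13  0.133]
154 27 [0.127 0.129 0.13 ]
156 21 [0.125 0.127 0.129]
158 22 [0.124 0.127 0.129]
160 21 [0.126 0.128 0.13 ]
162 23 [0.124 0.127 0.128]
164 79 [0.01  0.082 0.127]
166 92 [0.037 0.123 0.132]
168 37 [0.129 0.13  0.132]
170 42 [0.129 0.131 0.133]
172 40 [0.129 0.132 0.133]
174 18 [0.13  0.132 0.134]
```

View pics/t5.png

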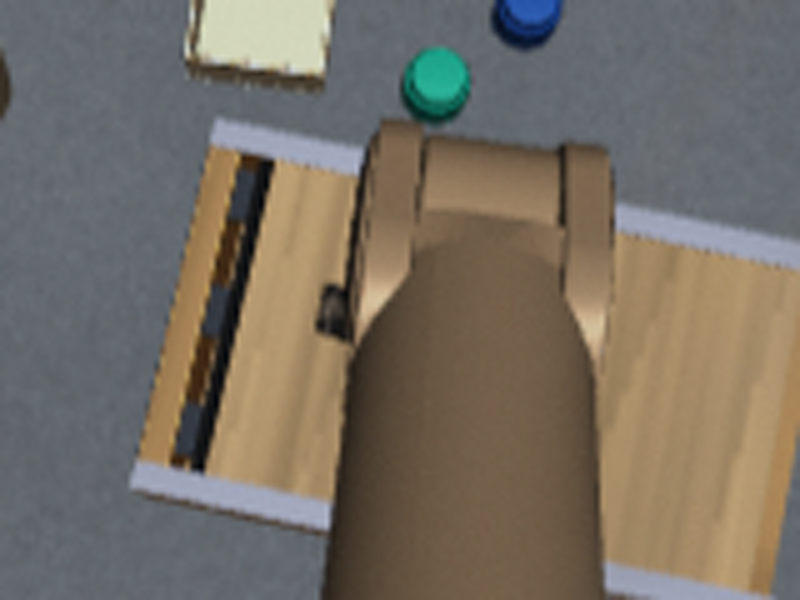

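Hatch edge and bar look nearly touching. The dark bar runs from about (265,165) to (200,465) with no visible gap, so I use finer steps.

Request:
play_rows:
  deltas:
    - [0, [0, 0.2, 0], [0, 0, 0]]
    - [0, [0, 0.4, 0], [0, 0, 0]]
    - [0, [0, 0.4, 0], [0, 0, 0]]

```text
clock: 20.1
tcp_pos: [0.543, -0.047, 0.1409]
orientation: [-0.309, -3.125, -0.001]
contact_force: [-2.6, -3.1, 3.4]
grip_width: 0.0002
```

Request:
play_rows:
  deltas:
    - [0, [0, 0.2, 0], [0, 0, 0]]
    - [0, [0, 0.4, 0], [0, 0, 0]]
    - [0, [0, 0.4, 0], [0, 0, 0]]

```text
clock: 20.48
tcp_pos: [0.5432, -0.0465, 0.1409]
orientation: [-0.309, -3.125, -0.001]
contact_force: [-2.4, -3.7, 2.3]
grip_width: -0.0002
```

Request:
play_rows:
  deltas:
    - [0, [0, 0.2, 0], [0, 0, 0]]
    - [0, [0, 0.4, 0], [0, 0, 0]]
    - [0, [0, 0.4, 0], [0, 0, 0]]

```text
clock: 20.85
tcp_pos: [0.5432, -0.0463, 0.1409]
orientation: [-0.31, -3.125, -0.0]
contact_force: [-2.5, -3.7, 2.5]
grip_width: 0.0002
```

Request:
play_rows:
  deltas:
    - [0, [0, 0.2, 0], [0, 0, 0]]
    - [0, [0, 0.4, 0], [0, 0, 0]]
    - [0, [0, 0.4, 0], [0, 0, 0]]

```text
clock: 21.22
tcp_pos: [0.5432, -0.0462, 0.1409]
orientation: [-0.31, -3.124, 0.0]
contact_force: [-3.0, -5.0, 4.6]
grip_width: -0.0005
```

Contact: motion stalls and the force rises. Build it up gradually.

Request:
play_rows:
  deltas:
    - [0, [0, 0.3, 0], [0, 0, 0]]
    - [0, [0, 0.6, 0], [0, 0, 0]]
    - [0, [0, 0.6, 0], [0, 0, 0]]

```text
clock: 21.6
tcp_pos: [0.5432, -0.0462, 0.1409]
orientation: [-0.311, -3.124, 0.001]
contact_force: [-2.9, -4.8, 2.9]
grip_width: -0.0001
```

```bash
python3 f.py
```

```text
F -5.24 y 38.75 x -1.11 21.6
```

Request:
play_rows:
  deltas:
    - [0, [0, 0.5, 0], [0, 0, 0]]
    - [0, [0, 0.8, 0], [0, 0, 0]]
    - [0, [0, 1.0, 0], [0, 0, 0]]
    - [0, [0, 1.0, 0], [0, 0, 0]]

```text
clock: 22.1
tcp_pos: [0.5432, -0.0461, 0.1409]
orientation: [-0.312, -3.124, 0.002]
contact_force: [-3.0, -6.3, 2.6]
grip_width: -0.0001
```

```bash
python3 f.py
```

```text
F -6.73 y 38.83 x -1.11 22.1
```

Request:
play_rows:
  deltas:
    - [0, [0, 1.0, 0], [0, 0, 0]]
    - [0, [0, 1.4, 0], [0, 0, 0]]
    - [0, [0, 1.7, 0], [0, 0, 0]]
    - [0, [0, 1.7, 0], [0, 0, 0]]

```text
clock: 22.6
tcp_pos: [0.5432, -0.0459, 0.1409]
orientation: [-0.314, -3.124, 0.005]
contact_force: [-3.1, -7.0, 3.6]
grip_width: -0.0
```

```bash
python3 f.py
```

```text
F -7.5 y 39.02 x -1.14 22.6
```

Request:
play_rows:
  deltas:
    - [0, [0, 1.6, 0], [0, 0, 0]]
    - [0, [0, 2.0, 0], [0, 0, 0]]
    - [0, [0, 2.4, 0], [0, 0, 0]]
    - [0, [0, 2.6, 0], [0, 0, 0]]
    - [0, [0, 2.6, 0], [0, 0, 0]]

```text
clock: 23.22
tcp_pos: [0.5432, -0.0458, 0.141]
orientation: [-0.317, -3.123, 0.008]
contact_force: [-2.5, -10.2, 3.3]
grip_width: -0.0
```

```bash
python3 f.py; python3 -c "
from h import *
to(ch(0,0.04,.141))"
```

```text
F -10.51 y 39.18 x -1.18 23.225
shift mm [-1.2  0.8 -0. ] turn [-0.0056 -0.0021 -0.0048]
```

Request:
play_rows:
  deltas:
    - [0, [0, 2.6, 0], [0, 0, 0]]
    - [0, [0, 3.0, 0], [0, 0, 0]]
    - [0, [0, 3.3, 0], [0, 0, 0]]
    - [0, [0, 3.5, 0], [0, 0, 0]]
    - [0, [0, 3.5, 0], [0, 0, 0]]

```text
clock: 23.85
tcp_pos: [0.5432, -0.0455, 0.141]
orientation: [-0.32, -3.122, 0.014]
contact_force: [-3.7, -11.8, 4.5]
grip_width: 0.0002
```

```bash
python3 f.py
```

```text
F -12.26 y 39.4 x -1.23 23.85
```

Request:
play_rows:
  deltas:
    - [0, [0, 3.5, 0], [0, 0, 0]]
    - [0, [0, 3.9, 0], [0, 0, 0]]
    - [0, [0, 4.2, 0], [0, 0, 0]]
    - [0, [0, 4.4, 0], [0, 0, 0]]
    - [0, [0, 4.4, 0], [0, 0, 0]]

```text
clock: 24.48
tcp_pos: [0.5432, -0.0454, 0.141]
orientation: [-0.326, -3.12, 0.02]
contact_force: [-5.4, -12.5, 5.3]
grip_width: -0.0001
```

```bash
python3 f.py
```

```text
F -13.34 y 39.55 x -1.28 24.475
```

Request:
play_rows:
  deltas:
    - [0, [0, 4.4, 0], [0, 0, 0]]
    - [0, [0, 4.8, 0], [0, 0, 0]]
    - [0, [0, 5.1, 0], [0, 0, 0]]
    - [0, [0, 5.3, 0], [0, 0, 0]]
    - [0, [0, 5.3, 0], [0, 0, 0]]

```text
clock: 25.1
tcp_pos: [0.5432, -0.0452, 0.1411]
orientation: [-0.332, -3.119, 0.028]
contact_force: [-4.9, -15.3, 6.6]
grip_width: 0.0
```

```bash
python3 f.py
```

```text
F -15.99 y 39.76 x -1.34 25.1
```

16 N reached, and the 1.1 mm of bar compression agrees with about 11–12 N on the bar. Hold for a second.

Request:
play_rows:
  deltas:
    - [0, [0, 5.4, 0], [0, 0, 0]]
    - [0, [0, 5.4, 0], [0, 0, 0]]
    - [0, [0, 5.4, 0], [0, 0, 0]]
    - [0, [0, 5.4, 0], [0, 0, 0]]
    - [0, [0, 5.4, 0], [0, 0, 0]]

```text
clock: 25.72
tcp_pos: [0.5431, -0.0451, 0.1412]
orientation: [-0.338, -3.117, 0.036]
contact_force: [-5.7, -14.9, 6.8]
grip_width: -0.0001
```

```bash
python3 f.py
```

```text
F -15.77 y 39.84 x -1.39 25.725
```

Request:
play_rows:
  deltas:
    - [0, [0, 5.4, 0], [0, 0, 0]]
    - [0, [0, 5.4, 0], [0, 0, 0]]
    - [0, [0, 5.4, 0], [0, 0, 0]]
    - [0, [0, 5.4, 0], [0, 0, 0]]
    - [0, [0, 5.4, 0], [0, 0, 0]]

```text
clock: 26.35
tcp_pos: [0.5431, -0.0451, 0.1412]
orientation: [-0.344, -3.115, 0.044]
contact_force: [-6.1, -15.9, 6.5]
grip_width: 0.0004
```

```bash
python3 f.py
```

```text
F -16.78 y 39.8 x -1.45 26.35
```

Held for 1.25 s at 16–16.8 N. Back off and leave.

Request:
play_rows:
  deltas:
    - [0, [0, 3, 0], [0, 0, 0]]
    - [0, [0, 1, 0], [0, 0, 0]]
    - [0, [0, -1, 0], [0, 0, 0]]
    - [0, [0, -4, 0], [0, 0, 0]]
    - [0, [0, -9, 0], [0, 0, 0]]
    - [0, [0, -16, 0], [0, 0, 0]]
    - [0, [0, -22, 0], [0, 0, 0]]
    - [0, [0, -22, 0], [0, 0, 0]]

```text
clock: 27.35
tcp_pos: [0.5381, -0.0673, 0.1419]
orientation: [-0.346, -3.115, 0.044]
contact_force: [0.9, -0.4, -0.4]
grip_width: 0.0001
```

Request:
play_rows:
  deltas:
    - [0, [0, 0, -15], [0, 0, 0]]
    - [0, [0, 0, -40], [0, 0, 0]]
    - [0, [0, 0, -70], [0, 0, 0]]
    - [0, [0, -20, -100], [0, 0, 0]]
    - [0, [0, -50, -110], [0, 0, 0]]
    - [0, [0, -90, -110], [0, 0, 0]]
    - [0, [0, -130, -110], [0, 0, 0]]
    - [0, [0, -130, -110], [0, 0, 0]]

```text
clock: 28.35
tcp_pos: [0.5098, -0.1947, 0.2571]
orientation: [-0.356, -3.115, 0.046]
contact_force: [-0.4, 0.4, 0.1]
grip_width: 0.0004
```

```bash
python3 f.py; python3 -c "
from h import *
a,_,W,_,_=grab('top'); b,_,V,_,_=grab('scene')
p=W.reshape(-1,3)-np.r_[C,0]; c=np.stack([p[:,:2]@ex,p[:,:2]@ey,p[:,2]],-1)
q=c[(abs(c[:,0])<.05)&(c[:,1]>-.02)&(c[:,1]<.12)&(c[:,2]>.15)&(c[:,2]<.17)]; print('rib',len(q),q.mean(0), 'edge',q[:,1].mean()+.0875)
i=np.vstack([cv2.resize(a[130:280,180:380],(400,300),interpolation=cv2.INTER_CUBIC)]); k=cv2.resize(b[140:290,150:350],(400,300),interpolation=cv2.INTER_CUBIC)
save('e',np.hstack([i,k]))"
```

```text
F 0.3 y -113.44 x -4.78 28.35
rib 125 [-0.0013902   0.05971341  0.16176294] edge 0.14721340934848842
```

View pics/e.png

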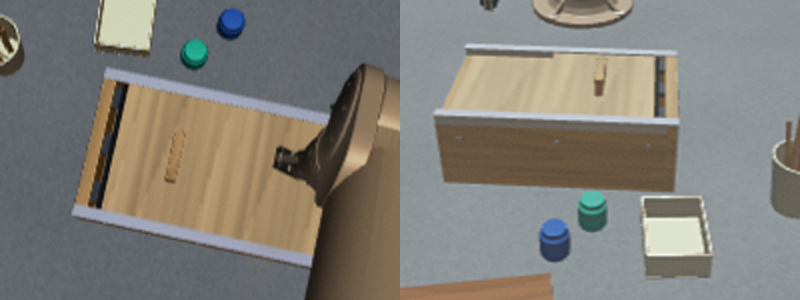

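The hatch rests on the bar: in the left picture its edge meets the dark strip at about (112,150), and the arm is clear. Hand in.

```bash
python3 -c "
from h import *
r.hand_in(); print(r.get_obs()['clock'])"
```

```text
the job is handed in; nothing more can be done
the job is handed in; nothing more can be done
```

The bottle is in the bay and the hatch is closed on the rubber bar. I handed the job in at about 28.5 s of the 72 s allowed; no verdict is reported.

- **Bottle:** I set it down with a floor contact of about 5 N and let go. The wrist camera then showed it upright at chest (-0.031, 0.078) m, about 100 mm from the jar. The jar had not moved.
- **Hatch:** I pushed it on the rib with shut fingers and felt the bar with the rib at about chest y = 0.06 m. That puts the hatch edge near 0.147 m, a reading of about 0.019. The force then went up in small steps and was held about 1.25 s. The readings during the hold were 15.8–16.8 N, each with about 1 N of noise.
- **Bar load:** It was not measured directly. The hand force less friction gives about 12 N, and the 1.1 mm of compression gives about 11 N.
- **After letting go:** The tool read about 0 N, the hatch edge was at 0.147 m against the bar, and the arm was clear. The bystanders in the final crops looked undisturbed.

Two things I could not confirm. The bottle and jar are hidden under the closed hatch, so they were not checked again after closing. The roughly 4 N left on the bar after release is also inferred, not measured. One oddity: while pressing, the tool tilted by about 0.03 rad, because every move starts from the measured pose. It had no visible effect.

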